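# Stack and press home the lid of an instrument case

## Task

Close up the little instrument case on the bench: lay the window frame squarely between its four corner guides, lay the finned cover on top of the frame, fins up, and press the pile down until both plates are fully home and level, the frame flat on the case's deck and the cover flat on the frame. The studs under the plates are stiff and stay where they are pushed, so they start out uneven. Leave the smaller blank plate and everything else on the bench where it lies.

Things in the scene. Friction and masses are not known exactly. Their poses are not given: they have to be found in the camera images.
- case: Instrument case of grey-painted metal, fixed to the bench: a 24 mm high slab with four corner guides and four black studs on top. Origin: centre of its underside; x along its length, y across, z up. 130 mm long (x), 80 mm wide (y) at both ends but only 60 mm wide over the middle 76 mm, so that fingers can pass down both long sides.
- deck (a point): Centre of the case's top face (the deck), 24 mm above the case's origin, same axes. An L-shaped guide, 8 mm thick, rises 22 mm above the deck at each corner. Room between the guides: 114 mm (x) by 64 mm (y). They leave gaps 76 mm wide in the long sides and 28 mm in the short sides. Studs, 10 mm across, at x = +-44, y = +-21 mm, stand 4 to 10 mm above the deck at the start.
- stud0 (a joint): Stud at case x = -44, y = -21 mm. Value in m: how far it is pushed down; its top is 10 mm above the deck at 0 and level with the deck at 0.010. Stiff friction of about 4 N, stays where pushed, no spring.
- stud1 (a joint): The same at case x = -44, y = +21 mm.
- stud2 (a joint): The same at case x = +44, y = -21 mm.
- stud3 (a joint): The same at case x = +44, y = +21 mm.
- frame: Window frame: flat bare aluminium plate 110 mm (x) by 60 mm (y), 8 mm thick (z), with a rectangular through window 62 by 32 mm in its middle, about 100 g, lying flat on the bench. Origin: centre of the underside. Either way round fits.
- cover: Cover: solid aluminium plate 110 mm (x) by 60 mm (y), 6 mm thick, about 140 g, with a finned heat sink block on the middle of its top, 30 mm (x) by 40 mm (y), from 6 to 22 mm above the origin; fins run along y. Lies flat on the bench, fins up. Origin: centre of the underside. Either way round fits. When home its origin is 32 mm above the case's origin.
- blank: Blank plate, not needed: plain aluminium, 80 x 45 x 6 mm. Origin: centre of underside. Leave alone.
- spool: Solder spool standing upright, 52 mm diameter, 44 mm tall. Leave alone.
- breadboard: White breadboard with three small chips, 36 (x) x 50 (y) x 13 mm, lying near one end of the cover. Leave alone.
- tape: Roll of black tape lying flat near one end of the frame, 56 mm diameter, 18 mm tall. Leave alone.
- driver: Screwdriver lying along its x, 170 mm long. Leave alone.
- meter: Hand multimeter lying flat, 75 (x) x 140 (y) x 38 mm. Leave alone.
- pliers: Red-handled pliers lying along their x, 145 mm long, 14 mm thick. Leave alone.
- flux: Small bottle of amber glass, 34 mm diameter, 90 mm tall, standing near one end of the case. Leave alone.
- helper: Heavy helping-hands stand, fixed, base 120 (x) x 70 (y) mm, its two gooseneck arms reach 165 mm up. An obstacle.

How it is judged (in metres and radians):
On the way:
1. the frame lies between the corner guides, on the studs or on the deck (x of frame in the frame of case between -0.004 and 0.004 m and y of frame in the frame of case between -0.004 and 0.004 m and angle between the x axis of frame and the x axis of case, either way round below 0.15 rad and z of frame in the frame of case between 0.021 and 0.037 m), for 0.2 s.
At the end, for the whole second after the job is handed in: The frame lies on the deck and the cover on the frame, both within 4 mm of the case's centre in x and y and within 0.06 rad of square, less than 1.8 mm (frame) and 2 mm (cover) above fully home, tilted less than 0.025 rad, fins up, at rest and released (x of frame in the frame of case between -0.004 and 0.004 m and y of frame in the frame of case between -0.004 and 0.004 m and angle between the x axis of each of frame, cover and the x axis of case, either way round below 0.06 rad and x of cover in the frame of case between -0.004 and 0.004 m and y of cover in the frame of case between -0.004 and 0.004 m and z of frame in the frame of case between 0.021 and 0.0258 m and z of cover in the frame of case between 0.029 and 0.034 m and angle between each of frame, cover's own z axis and vertical below 0.025 rad and linear speed of each of frame, cover below 0.02 m/s); the robot touches nothing.
It fails at once if a loose bystander (blank plate, spool, breadboard, tape, screwdriver, multimeter, pliers or bottle) is moved by more than 20 mm (distance of any of blank, spool, breadboard, tape, driver, meter, pliers, flux from where it was at the start of the episode above 0.02 m).
It also fails if it takes over 72 s, if anything falls off the work surface, if the arm or the gripper's body presses on something with over 40 N, if the wrist force passes 120 N, or if a joint passes its speed limit or range.

## Robot

A 6-joint arm with a two-finger parallel gripper is mounted at the origin on the work surface. World frame = base frame: x ahead of the robot, y to its left, z up, the work surface at z = 0. Lengths are in mm, angles in rad, forces in N, time in s.
With the tool pointing down it reaches from about 300 to 775 mm from the base axis. Payload 14.6 kg.
Tool frame: the origin (TCP) lies between the finger pads; the fingertips stand manip.nose_length ahead of it and the grasp point (between the pads) lies 11 mm behind it (manip.nose_length is the distance from the TCP to the fingertips, in mm); z points along the fingers, y is the line along which they close (so a half turn about z gives the same grasp; the last joint's range is limited). The gripper opens to 94 mm and grips with 3 to 60 N. Pads are 16 mm wide; open, the fingers measure 119 mm over their backs; the gripper's body (75 mm by 177 mm) begins 78 mm behind the grasp point.
Start: joints at [1.048, 0.3, 1.521, -0, 1.321, -0.067], TCP at [242.095, 493.841, 213.446] pointing down, gripper open.
Joint ranges: [-3.03, 3.03], [-0.79, 2.21], [0.23, 2.52], [-1.04, 4.18], [0, 3.07], [-2.55, 2.55]. Speed limits (rad/s): [2.22, 2.22, 2.57, 3.14, 3.14, 3.14].

## Interface

Orientations are given as [roll, pitch, yaw] about the fixed x, y, z axes, in that order (R = Rz(yaw) Ry(pitch) Rx(roll)).
In Python, from cell import manip, cams, job gives the robot as it stands.
- The arm moves only by the tool jog_arm, never from a script. Its argument "commands" is a list of rows, each an object of numbers: "dx", "dy", "dz": the shift along the tool's x, y, z each as a share of 40 mm, from -1 to 1; "ax", "ay", "az": the turn, a rotation vector about the tool's x, y, z each as a share of 10 degrees, from -1 to 1; "gripper": the closure, from 0 (fully open) to 1 (shut). A call has 1 to 10 rows; each row shifts and turns the commanded pose from where the row before left it, along the tool's axes as they then stand; what a row does not reach is not made up. A row lasts 1/8 s, in which the tool goes at most 62.5 mm and 10.7 degrees, less where a joint would pass 70% of its speed; a pose out of reach is approached as far as the arm can. A call with a number of a shift or a turn outside -1 to 1 is refused whole. A call with a gripper value outside its range is refused whole. The fingers move at their own pace and stop on an object; "squeeze" is the grip in N (left out, the last holds). Time passes only in rows, so rows that do not move let the fingers close. It gives the time, the measured TCP pose, the force, the opening and the grip force at its end, in the units of the state.
- manip.read_state(): the state, without advancing time (a new reading comes with each control period).
- cams.camera(name): name is "scene" or "top"; returns a dict with "image" (420x560x3 uint8, red, green, blue), "fx", "fy", "cx", "cy" (pixels), "world_to_cam" (4x4, takes a point from world to camera coordinates). Camera axes: x right, y down, z forward; pixel columns grow to the right and rows downward; lengths in mm; the calibration is good to about 2 mm. A picture is of the moment at which its call begins. There is no depth.
- job.sign_off(): hands the job in; it is judged then, once.
The state is a dict: "clock": time; "joints": joint angles; "qd": joint speeds; "effort": joint torques, N m; "eef_pos": TCP position; "eef_rot": TCP orientation; "wrist_force": force on the tool from outside, world axes, zero at the start; "moment": the same for the moment, N m; "finger_gap": finger opening in mm; "finger_force": force on a finger pad.
Only numpy, scipy, OpenCV 4.12 (cv2) and the standard library are available. Lean on these libraries where they do the work, as an engineer would, in place of code of your own. Each camera call takes 0.05 s, during which the arm holds its last target. There are 200 camera calls.

## Working session

There is one attempt and no reset: what is moved stays moved. The work goes in short steps, Python scripts to look and compute and a tool call to move; the robot and the scene stay as the last step left them, time stands still between calls to the robot, and variables do not carry over. Pictures are saved under pics/ and viewed, at most 10 in all, crops included, and the job is handed in when it is done.

Besides the shell and the picture viewer there is one more tool, called after "Emit:" in YAML: its name, and indented under it one key for each argument. jog_arm: Moves the arm, as the interface text tells. Shift numbers are shares of 40 mm and turn numbers shares of 10 degrees, none past 1 either way. Its arguments: {"type":"object","properties":{"commands":{"type":"array"},"squeeze":{"type":"number"}},"required":["commands"]}

```bash
mkdir -p pics; ls
python3 - <<'E'
from cell import manip,cams
import cv2
print(manip.nose_length, manip.read_state())
for n in("top","scene"):
    c=cams.camera(n); cv2.imwrite(f"pics/{n}0.png",c["image"][:,:,::-1]); print(n,c["fx"],c["fy"],c["cx"],c["cy"],c["world_to_cam"].round(4).tolist() if hasattr(c["world_to_cam"],'round') else c["world_to_cam"])
E
```

```text
pics
8.0 {'clock': 0.0, 'joints': array([ 1.04840210e+00,  3.00489983e-01,  1.52157590e+00, -3.54084845e-05,
        1.32073703e+00, -6.65912926e-02]), 'qd': array([-0.00035249,  0.00084975,  0.00151571,  0.00066653,  0.0001904 ,
        0.00079442]), 'effort': array([-9.36757569e-04, -5.31808090e+01, -3.52743566e+01,  7.07876240e-02,
        2.44035391e-02, -1.32166692e-04]), 'eef_pos': array([241.97618294, 493.61840668, 212.8781703 ]), 'eef_rot': array([-3.14038279e+00, -4.63126743e-05,  2.68579848e+00]), 'wrist_force': array([ 0.52486988, -0.62317643,  0.49083844]), 'moment': array([ 0.00712032, -0.01221616,  0.05343869]), 'finger_force': 0.0, 'finger_gap': 94.19653766461848}
top 416.7284736118447 416.7284736118447 280.0389021288708 204.3990752720844 [[-0.006, -1.0, -0.005, -56.5867], [-0.9915, 0.0066, -0.1296, 552.0981], [0.1296, 0.0042, -0.9916, 945.3262], [0.0, 0.0, 0.0, 1.0]]
scene 471.3503901074123 471.3503901074123 284.3882894758981 202.01084862699582 [[0.8162, 0.5777, -0.012, -405.3712], [0.4842, -0.6952, -0.5312, -271.176], [-0.3152, 0.4277, -0.8472, 1370.6468], [0.0, 0.0, 0.0, 1.0]]
```

View pics/top0.png

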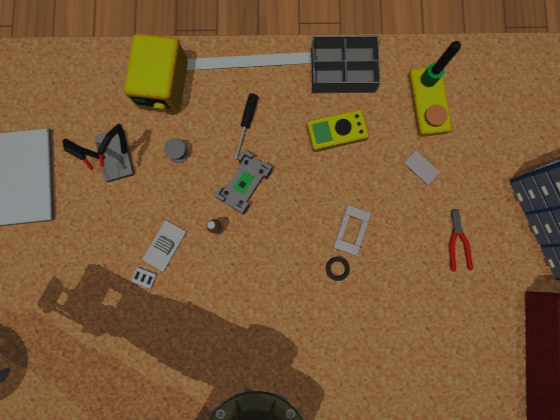

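View pics/scene0.png

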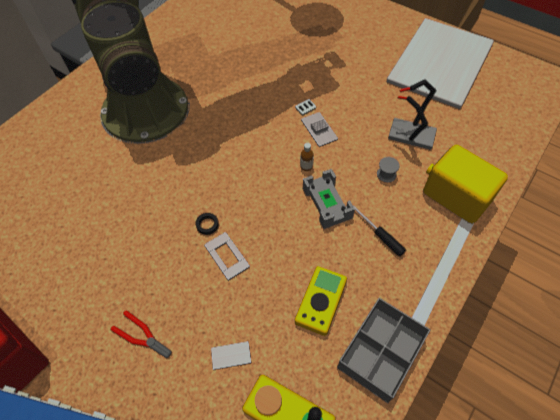

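The top view shows the case at about (244,182), frame (352,230), cover (165,245) and bottle (214,227). The tape is at (338,268) and the breadboard at (144,277). Next I'll measure outlines.

```bash
cat > h.py <<'E'
import numpy as np, cv2
def ray(c,u,v,z):
    """world xy of pixel on plane z"""
    M=np.array(c["world_to_cam"]); R,t=M[:3,:3],M[:3,3]
    d=R.T@np.array([(u-c["cx"])/c["fx"],(v-c["cy"])/c["fy"],1]); o=-R.T@t
    return o+d*(z-o[2])/d[2]
def proj(c,p):
    M=np.array(c["world_to_cam"]); q=M[:3,:3]@np.array(p)+M[:3,3]
    return np.array([c["fx"]*q[0]/q[2]+c["cx"],c["fy"]*q[1]/q[2]+c["cy"]])
def rect(pts):
    (x,y),(w,h),a=cv2.minAreaRect(np.float32(pts))
    if w<h: a+=90; w,h=h,w
    return round(x,1),round(y,1),round(w,1),round(h,1),round((a+90)%180-90,1)
def blob(c,seed,z,smax=40,vmin=130,up=4,r=45):
    """light unsaturated blob near seed -> world rect on plane z"""
    u0,v0=int(seed[0])-r,int(seed[1])-r
    im=cv2.resize(c["image"][v0:v0+2*r,u0:u0+2*r],None,fx=up,fy=up,interpolation=cv2.INTER_CUBIC)
    hsv=cv2.cvtColor(im,cv2.COLOR_RGB2HSV)
    m=((hsv[...,1]<smax)&(hsv[...,2]>vmin)).astype(np.uint8)*255
    m=cv2.morphologyEx(m,cv2.MORPH_OPEN,np.ones((5,5)))
    cs,_=cv2.findContours(m,cv2.RETR_EXTERNAL,cv2.CHAIN_APPROX_NONE)
    k=min(cs,key=lambda k:abs(cv2.pointPolygonTest(cv2.convexHull(k),(r*up,r*up),True))-1e3*(cv2.pointPolygonTest(cv2.convexHull(k),(r*up,r*up),False)>0)-cv2.contourArea(k)/100)
    P=[ray(c,(x+.5)/up-.5+u0,(y+.5)/up-.5+v0,z)[:2] for x,y in cv2.convexHull(k)[:,0]]
    return P,im,m
E
python3 - <<'E'
from h import *
from cell import cams
rows=[]
S={"top":[(352,230),(165,245),(244,182)],"scene":[(227,256),(320,129),(328,198)]}
for n in S:
    c=cams.camera(n); row=[]
    for s,z,nm in zip(S[n],(8,6,46),("frame","cover","case")):
        P,im,m=blob(c,s,z,60 if nm!="case" else 70,120 if nm!="case" else 60,r=44)
        print(n,nm,rect(P))
        im=cv2.resize(im,(264,264)); mm=cv2.resize(m,(264,264)); e=cv2.Canny(mm,50,150); im=im.copy()
        im[e>0]=(255,0,255); row.append(im)
    rows.append(np.hstack(row))
cv2.imwrite("pics/m0.png",np.vstack(rows)[:,:,::-1])
E
```

```text
top frame (493.1, -232.3, 110.1, 60.1, -20.1)
top cover (458.8, 220.1, 109.6, 59.9, -29.0)
top case (607.2, 27.6, 131.4, 80.3, -32.5)
scene frame (492.7, -231.5, 110.7, 60.9, -20.0)
scene cover (458.4, 220.5, 111.0, 60.8, -29.0)
scene case (630.6, 9.2, 200.7, 87.3, -19.3)
```

View pics/m0.png

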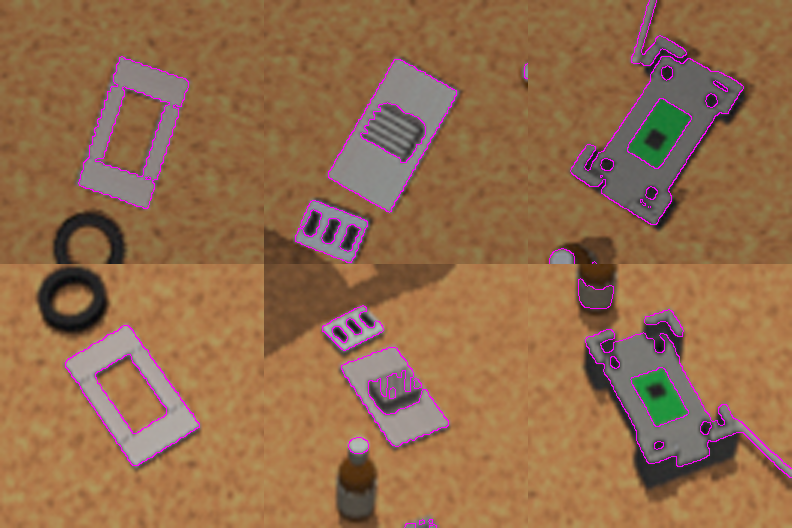

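Frame and cover agree between the two views within 1 mm and match their given sizes. The case mask mixes heights, so I'll measure its studs and green board separately.

Run:
```python
from h import *
from cell import cams
out=[]
for n,s in (("top",(244,182)),("scene",(328,198))):
    c=cams.camera(n); r=32; up=12; u0,v0=s[0]-r,s[1]-r
    im=cv2.resize(c["image"][v0:v0+2*r,u0:u0+2*r],None,fx=up,fy=up,interpolation=cv2.INTER_CUBIC)
    W=lambda q,z: ray(c,(q[0]+.5)/up-.5+u0,(q[1]+.5)/up-.5+v0,z)[:2]
    hsv=cv2.cvtColor(im,cv2.COLOR_RGB2HSV)
    g=((hsv[...,0]>45)&(hsv[...,0]<80)&(hsv[...,1]>110)).astype(np.uint8)
    cs,_=cv2.findContours(g,cv2.RETR_EXTERNAL,cv2.CHAIN_APPROX_NONE); k=max(cs,key=cv2.contourArea)
    print(n,"green",rect([W(q,25) for q in k[:,0]]))
    vis=im.copy()
    d=(hsv[...,2]<55).astype(np.uint8)
    cs,_=cv2.findContours(d,cv2.RETR_EXTERNAL,cv2.CHAIN_APPROX_NONE)
    for k in cs:
        if 300<cv2.contourArea(k)<9000:
            (x,y),_,_=cv2.minAreaRect(k); print(n,"dark",(int(x),int(y)),int(cv2.contourArea(k)),W((x,y),31).round(1))
            cv2.drawContours(vis,[k],-1,(255,0,255),1)
    vis=cv2.convertScaleAbs(vis,alpha=1.5)
    out.append(cv2.resize(vis,(400,400)))
cv2.imwrite("pics/case.png",np.hstack(out)[:,:,::-1])
```

```text
top green (608.0, 27.8, 50.1, 29.9, -32.4)
top dark (409, 714) 3006 [541.7  21.3]
top dark (349, 627) 1411 [559.1  33.3]
top dark (148, 602) 614 [564.3  73. ]
top dark (170, 514) 1713 [581.9  68.7]
top dark (109, 496) 1356 [585.7  81. ]
top dark (515, 471) 556 [5.9e+02 4.0e-01]
top dark (365, 413) 3230 [601.9  30.3]
top dark (570, 386) 692 [607.2 -10.4]
top dark (588, 258) 1624 [633.1 -14.1]
top dark (672, 293) 3949 [625.7 -30.8]
top dark (626, 199) 495 [644.9 -21.5]
top dark (411, 148) 1677 [655.7  21.4]
top dark (403, 89) 3366 [667.7  23. ]
scene green (607.2, 29.2, 49.5, 29.9, -32.3)
scene dark (379, 580) 725 [633.5 -13.8]
scene dark (565, 512) 1328 [655.7  21.3]
scene dark (627, 479) 614 [662.   35.2]
scene dark (369, 362) 1691 [603.8  29.1]
scene dark (201, 252) 1009 [560.3  32.1]
scene dark (175, 183) 1674 [546.1  43.7]
scene dark (383, 182) 1655 [581.7  68.8]
scene dark (406, 139) 6158 [579.8  81. ]
```

View pics/case.png

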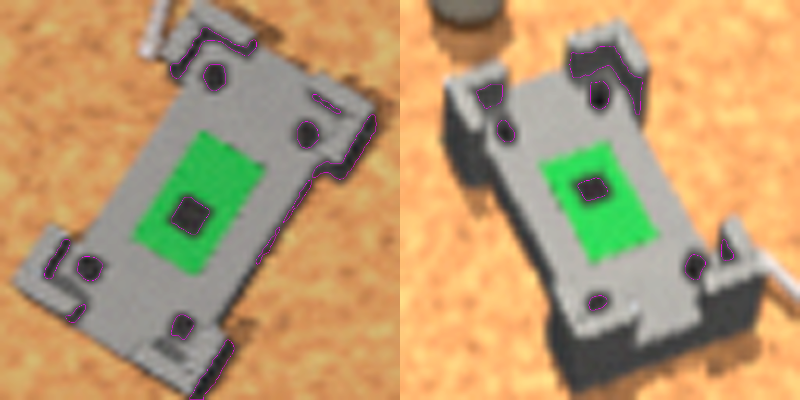

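The case centre comes out near (607.6, 27.9) at -32.5°: stud mean (607.5, 27.3), spacing 88 mm, green board (607.6, 28.5). All three agree, so I can start on the frame.

```bash
cat > go.py <<'E'
import sys,numpy as np
from scipy.spatial.transform import Rotation as R
from cell import manip
T={"frame":(492.9,-231.9,-20.05+180),"case":(607.6,27.9,147.5),"cover":(458.6,220.3,151.0)}
def go(x,y,z,yaw):
    s=manip.read_state(); Rc=R.from_euler("xyz",s["eef_rot"]); Rt=R.from_euler("xyz",[np.pi,0,np.radians(yaw)])
    a=np.degrees((Rc.inv()*Rt).as_rotvec())/10
    d=np.array([x,y,z])-s["eef_pos"]
    print("t",round(s["clock"],2),"pos",s["eef_pos"].round(1),"yaw",np.degrees(s["eef_rot"][2]).round(1),"turn",a.round(3),"| shift in final axes",(Rt.inv().apply(d)/40).round(3),"| in current",(Rc.inv().apply(d)/40).round(3))
if __name__=="__main__":
    n,dx,dy,z=sys.argv[1],*map(float,sys.argv[2:5]); x,y,w=T[n]; c,s=np.cos(np.radians(w)),np.sin(np.radians(w))
    # dx,dy along tool x (=-part x) and tool y (=part y... closing line)
    go(x+c*dx+s*dy,y+s*dx-c*dy,z,w)
E
python3 go.py frame 0 0 100
```

```text
t 0.3 pos [242.1 493.8 213.3] yaw 153.9 turn [-0.002 -0.    -0.606] | shift in final axes [-12.111 -14.893   2.832] | in current [-13.616 -13.529   2.836]
```

Emit:
jog_arm:
  commands:
    - {"az": -0.606,"gripper": 0}
    - {"dx": -0.807,"dy": -0.993}
    - {"dx": -0.807,"dy": -0.993}
    - {"dx": -0.807,"dy": -0.993}
    - {"dx": -0.807,"dy": -0.993}
    - {"dx": -0.807,"dy": -0.993}
    - {"dx": -0.807,"dy": -0.993}
    - {"dx": -0.807,"dy": -0.993}
    - {"dx": -0.807,"dy": -0.993}
    - {"dx": -0.807,"dy": -0.993}

```text
schema error: expected keys dx, dy, dz, ax, ay, az, gripper
```

Emit:
jog_arm:
  commands:
    - {"dx": -0.807,"dy": -0.993}
    - {"dx": -0.807,"dy": -0.993}
    - {"dx": -0.807,"dy": -0.993}
    - {"dx": -0.807,"dy": -0.993}
    - {"dx": -0.807,"dy": -0.993}
    - {"dx": -0.807,"dy": -0.993,"dz": 0.8}
    - {"dz": 1}
    - {"dz": 1}
    - {}

```text
schema error: expected keys dx, dy, dz, ax, ay, az, gripper
```

```bash
python3 go.py frame 0 0 10
```

```text
t 0.3 pos [242.1 493.8 213.3] yaw 153.9 turn [-0.002 -0.    -0.606] | shift in final axes [-12.111 -14.893   5.082] | in current [-13.616 -13.528   5.086]
```

Emit:
jog_arm:
  commands:
    - {"dx": 0,"dy": 0,"dz": 0,"ax": 0,"ay": 0,"az": -0.606,"gripper": 0}
    - {"dx": -0.807,"dy": -0.993,"dz": 0,"ax": 0,"ay": 0,"az": 0,"gripper": 0}
    - {"dx": -0.807,"dy": -0.993,"dz": 0,"ax": 0,"ay": 0,"az": 0,"gripper": 0}
    - {"dx": -0.807,"dy": -0.993,"dz": 0,"ax": 0,"ay": 0,"az": 0,"gripper": 0}
    - {"dx": -0.807,"dy": -0.993,"dz": 0,"ax": 0,"ay": 0,"az": 0,"gripper": 0}
    - {"dx": -0.807,"dy": -0.993,"dz": 0,"ax": 0,"ay": 0,"az": 0,"gripper": 0}
    - {"dx": -0.807,"dy": -0.993,"dz": 0,"ax": 0,"ay": 0,"az": 0,"gripper": 0}
    - {"dx": -0.807,"dy": -0.993,"dz": 0,"ax": 0,"ay": 0,"az": 0,"gripper": 0}
    - {"dx": -0.807,"dy": -0.993,"dz": 0,"ax": 0,"ay": 0,"az": 0,"gripper": 0}
    - {"dx": -0.807,"dy": -0.993,"dz": 0,"ax": 0,"ay": 0,"az": 0,"gripper": 0}

```text
clock: 1.55
eef_pos: [392.7, 56.8, 213.7]
eef_rot: [3.141, 0.001, 2.792]
wrist_force: [0.8, -0.0, 0.3]
finger_gap: 94.3
finger_force: 0.0
```

Emit:
jog_arm:
  commands:
    - {"dx": -0.807,"dy": -0.993,"dz": 0,"ax": 0,"ay": 0,"az": 0,"gripper": 0}
    - {"dx": -0.807,"dy": -0.993,"dz": 0,"ax": 0,"ay": 0,"az": 0,"gripper": 0}
    - {"dx": -0.807,"dy": -0.993,"dz": 0,"ax": 0,"ay": 0,"az": 0,"gripper": 0}
    - {"dx": -0.807,"dy": -0.993,"dz": 0,"ax": 0,"ay": 0,"az": 0,"gripper": 0}
    - {"dx": -0.807,"dy": -0.993,"dz": 0,"ax": 0,"ay": 0,"az": 0,"gripper": 0}
    - {"dx": -0.807,"dy": -0.993,"dz": 0.8,"ax": 0,"ay": 0,"az": 0,"gripper": 0}
    - {"dx": 0,"dy": 0,"dz": 1,"ax": 0,"ay": 0,"az": 0,"gripper": 0}
    - {"dx": 0,"dy": 0,"dz": 1,"ax": 0,"ay": 0,"az": 0,"gripper": 0}
    - {"dx": 0,"dy": 0,"dz": 0,"ax": 0,"ay": 0,"az": 0,"gripper": 0}
    - {"dx": 0,"dy": 0,"dz": 0,"ax": 0,"ay": 0,"az": 0,"gripper": 0}

```text
clock: 2.8
eef_pos: [493.3, -232.1, 103.1]
eef_rot: [-3.141, 0.002, 2.792]
wrist_force: [-0.5, 0.4, 1.4]
finger_gap: 94.1
finger_force: 0.0
```

```bash
python3 go.py frame 0 0 10
```

```text
t 2.8 pos [ 493.3 -232.1  103.1] yaw 160.0 turn [-0.002  0.011  0.   ] | shift in final axes [1.100e-02 2.000e-03 2.328e+00] | in current [0.016 0.003 2.328]
```

Tracking is accurate. Descending to the frame and closing on it.

Emit:
jog_arm:
  commands:
    - {"dx": 0,"dy": 0,"dz": 1,"ax": 0,"ay": 0,"az": 0,"gripper": 0}
    - {"dx": 0,"dy": 0,"dz": 0.9,"ax": 0,"ay": 0,"az": 0,"gripper": 0}
    - {"dx": 0,"dy": 0,"dz": 0.42,"ax": 0,"ay": 0,"az": 0,"gripper": 0}
    - {"dx": 0,"dy": 0,"dz": 0,"ax": 0,"ay": 0,"az": 0,"gripper": 0}
    - {"dx": 0,"dy": 0,"dz": 0,"ax": 0,"ay": 0,"az": 0,"gripper": 1}
    - {"dx": 0,"dy": 0,"dz": 0,"ax": 0,"ay": 0,"az": 0,"gripper": 1}
    - {"dx": 0,"dy": 0,"dz": 0,"ax": 0,"ay": 0,"az": 0,"gripper": 1}
    - {"dx": 0,"dy": 0,"dz": 0,"ax": 0,"ay": 0,"az": 0,"gripper": 1}
    - {"dx": 0,"dy": 0,"dz": 0,"ax": 0,"ay": 0,"az": 0,"gripper": 1}
  squeeze: 25

```text
clock: 3.92
eef_pos: [492.7, -231.9, 8.9]
eef_rot: [-3.142, 0.0, 2.792]
wrist_force: [-0.5, 0.1, 2.6]
finger_gap: 59.4
finger_force: 25.0
```

Emit:
jog_arm:
  commands:
    - {"dx": 0,"dy": 0,"dz": -0.4,"ax": 0,"ay": 0,"az": 0,"gripper": 1}
    - {"dx": 0,"dy": 0,"dz": -1,"ax": 0,"ay": 0,"az": 0,"gripper": 1}
    - {"dx": 0,"dy": 0,"dz": -1,"ax": 0,"ay": 0,"az": 0,"gripper": 1}
    - {"dx": 0,"dy": 0,"dz": -0.5,"ax": 0,"ay": 0,"az": 0,"gripper": 1}
    - {"dx": 0,"dy": 0,"dz": 0,"ax": 0,"ay": 0,"az": 0,"gripper": 1}

```text
clock: 4.55
eef_pos: [493.2, -232.2, 126.7]
eef_rot: [-3.141, 0.003, 2.792]
wrist_force: [-0.4, 0.2, -1.1]
finger_gap: 59.7
finger_force: 25.0
```

```bash
python3 go.py case 0 0 125
```

```text
t 4.55 pos [ 493.2 -232.2  126.7] yaw 159.9 turn [-1.000e-03  1.900e-02  1.245e+00] | shift in final axes [1.082 7.021 0.041] | in current [-0.456  7.089  0.039]
```

Emit:
jog_arm:
  commands:
    - {"dx": 0,"dy": 0,"dz": 0,"ax": 0,"ay": 0,"az": 0.62,"gripper": 1}
    - {"dx": 0,"dy": 0,"dz": 0,"ax": 0,"ay": 0,"az": 0.625,"gripper": 1}
    - {"dx": 0.135,"dy": 0.878,"dz": 0,"ax": 0,"ay": 0,"az": 0,"gripper": 1}
    - {"dx": 0.135,"dy": 0.878,"dz": 0,"ax": 0,"ay": 0,"az": 0,"gripper": 1}
    - {"dx": 0.135,"dy": 0.878,"dz": 0,"ax": 0,"ay": 0,"az": 0,"gripper": 1}
    - {"dx": 0.135,"dy": 0.878,"dz": 0,"ax": 0,"ay": 0,"az": 0,"gripper": 1}
    - {"dx": 0.135,"dy": 0.878,"dz": 0,"ax": 0,"ay": 0,"az": 0,"gripper": 1}
    - {"dx": 0.135,"dy": 0.878,"dz": 0,"ax": 0,"ay": 0,"az": 0,"gripper": 1}
    - {"dx": 0.135,"dy": 0.878,"dz": 0,"ax": 0,"ay": 0,"az": 0,"gripper": 1}
    - {"dx": 0.135,"dy": 0.878,"dz": 0,"ax": 0,"ay": 0,"az": 0,"gripper": 1}

```text
clock: 5.8
eef_pos: [607.0, 29.4, 123.5]
eef_rot: [-3.141, -0.002, 2.574]
wrist_force: [0.4, 0.6, -1.2]
finger_gap: 59.7
finger_force: 25.0
```

Emit:
jog_arm:
  commands:
    - {"dx": 0,"dy": 0,"dz": 0.9,"ax": 0,"ay": 0,"az": 0,"gripper": 1}
    - {"dx": 0,"dy": 0,"dz": 0.3,"ax": 0,"ay": 0,"az": 0,"gripper": 1}
    - {"dx": 0,"dy": 0,"dz": 0,"ax": 0,"ay": 0,"az": 0,"gripper": 1}

```text
clock: 6.18
eef_pos: [606.6, 27.9, 75.8]
eef_rot: [-3.14, -0.002, 2.574]
wrist_force: [0.4, -0.2, -0.1]
finger_gap: 59.7
finger_force: 25.0
```

```bash
python3 go.py case 0 0 42
python3 - <<'E'
from cell import cams
import cv2,numpy as np
o=[]
for n,s in (("top",(244,182)),("scene",(328,190))):
    im=cams.camera(n)["image"][s[1]-50:s[1]+50,s[0]-40:s[0]+40]
    o.append(cv2.resize(im,(400,500),interpolation=cv2.INTER_CUBIC))
cv2.imwrite("pics/a1.png",np.hstack(o)[:,:,::-1])
E
```

```text
t 6.17 pos [606.6  27.9  75.8] yaw 147.5 turn [-0.007 -0.01  -0.003] | shift in final axes [-0.021  0.013  0.845] | in current [-0.023  0.014  0.845]
```

View pics/a1.png

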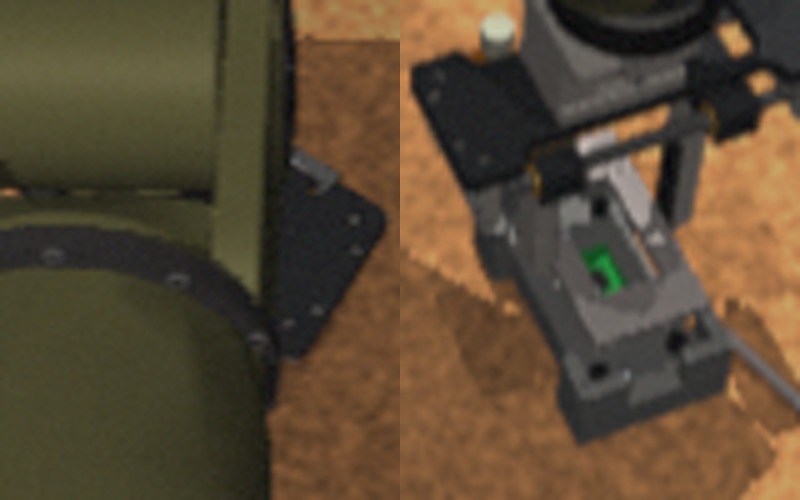

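The scene view shows the frame level in the grip over the case, aligned with it; its near end sits at (640,330) in the crop. The arm hides the top view. Lowering slowly between the guides.

Emit:
jog_arm:
  commands:
    - {"dx": -0.018,"dy": 0.01,"dz": 0.3,"ax": 0,"ay": 0,"az": 0,"gripper": 1}
    - {"dx": 0,"dy": 0,"dz": 0.2,"ax": 0,"ay": 0,"az": 0,"gripper": 1}
    - {"dx": 0,"dy": 0,"dz": 0.1,"ax": 0,"ay": 0,"az": 0,"gripper": 1}
    - {"dx": 0,"dy": 0,"dz": 0.1,"ax": 0,"ay": 0,"az": 0,"gripper": 1}
    - {"dx": 0,"dy": 0,"dz": 0.05,"ax": 0,"ay": 0,"az": 0,"gripper": 1}
    - {"dx": 0,"dy": 0,"dz": 0,"ax": 0,"ay": 0,"az": 0,"gripper": 1}

```text
clock: 7.02
eef_pos: [608.0, 28.2, 46.6]
eef_rot: [-3.142, -0.0, 2.574]
wrist_force: [0.2, 0.0, -0.5]
finger_gap: 60.0
finger_force: 25.0
```

```bash
python3 go.py case 0 0 42
python3 - <<'E'
from cell import manip
s=manip.read_state();print(s["wrist_force"],s["moment"])
E
```

```text
t 7.03 pos [608.   28.2  46.6] yaw 147.5 turn [-0. -0. -0.] | shift in final axes [ 0.004 -0.012  0.116] | in current [ 0.004 -0.012  0.116]
[ 0.16689633  0.01987168 -0.47386438] [ 0.0076736   0.00239719 -0.04010775]
```

Inside the guides without any contact force. I'll go down to the studs and release.

Emit:
jog_arm:
  commands:
    - {"dx": 0,"dy": 0,"dz": 0.06,"ax": 0,"ay": 0,"az": 0,"gripper": 1}
    - {"dx": 0,"dy": 0,"dz": 0.06,"ax": 0,"ay": 0,"az": 0,"gripper": 1}
    - {"dx": 0,"dy": 0,"dz": 0.04,"ax": 0,"ay": 0,"az": 0,"gripper": 1}
    - {"dx": 0,"dy": 0,"dz": 0,"ax": 0,"ay": 0,"az": 0,"gripper": 1}

```text
clock: 7.52
eef_pos: [608.1, 28.2, 40.6]
eef_rot: [3.141, 0.0, 2.574]
wrist_force: [-2.1, 0.1, 4.4]
finger_gap: 59.2
finger_force: 25.0
```

Emit:
jog_arm:
  commands:
    - {"dx": 0,"dy": 0,"dz": 0,"ax": 0,"ay": 0,"az": 0,"gripper": 0.2}
    - {"dx": 0,"dy": 0,"dz": 0,"ax": 0,"ay": 0,"az": 0,"gripper": 0.2}
    - {"dx": 0,"dy": 0,"dz": 0,"ax": 0,"ay": 0,"az": 0,"gripper": 0.2}
    - {"dx": 0,"dy": 0,"dz": -0.6,"ax": 0,"ay": 0,"az": 0,"gripper": 0.2}
    - {"dx": 0,"dy": 0,"dz": -0.4,"ax": 0,"ay": 0,"az": 0,"gripper": 0.68}
    - {"dx": 1,"dy": 0,"dz": 0,"ax": 0,"ay": 0,"az": 0,"gripper": 0.68}
    - {"dx": 0.1,"dy": 0,"dz": 0,"ax": 0,"ay": 0,"az": 0,"gripper": 0.68}
    - {"dx": 0,"dy": 0,"dz": 0,"ax": 0,"ay": 0,"az": 0,"gripper": 0.68}

```text
clock: 8.52
eef_pos: [571.2, 51.9, 80.6]
eef_rot: [3.141, 0.001, 2.575]
wrist_force: [0.6, 0.0, -0.3]
finger_gap: 38.8
finger_force: 0.0
```

```bash
python3 go.py case 44 0 40
python3 - <<'E'
from cell import cams
import cv2,numpy as np
o=[]
for n,s in (("top",(244,182)),("scene",(328,190))):
    im=cams.camera(n)["image"][s[1]-50:s[1]+50,s[0]-40:s[0]+40]
    o.append(cv2.resize(im,(400,500),interpolation=cv2.INTER_CUBIC))
cv2.imwrite("pics/a2.png",np.hstack(o)[:,:,::-1])
E
```

```text
t 8.53 pos [571.2  51.9  80.6] yaw 147.5 turn [0.002 0.003 0.001] | shift in final axes [ 0.012 -0.017  1.015] | in current [ 0.012 -0.017  1.015]
```

View pics/a2.png

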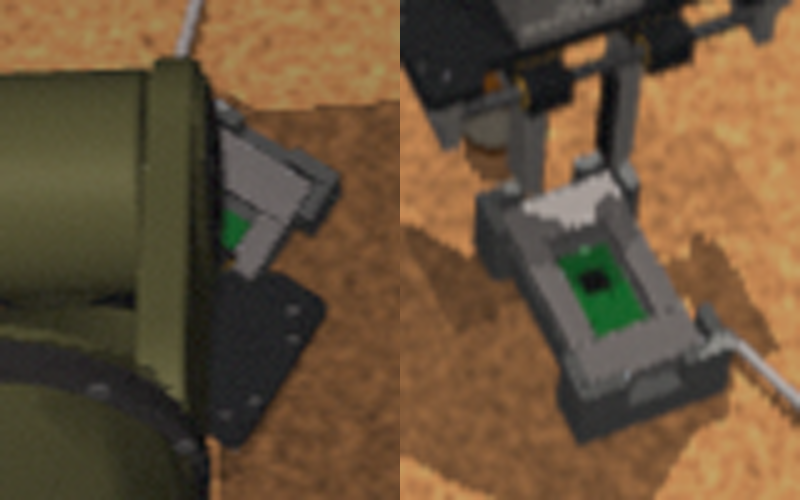

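The frame lies between all four guides. I'll check that the gap settles near 30 mm, then press at this end.

Emit:
jog_arm:
  commands:
    - {"dx": 0,"dy": -0.015,"dz": 0.2,"ax": 0,"ay": 0,"az": 0,"gripper": 0.7}
    - {"dx": 0,"dy": 0,"dz": 0.2,"ax": 0,"ay": 0,"az": 0,"gripper": 0.7}
    - {"dx": 0,"dy": 0,"dz": 0,"ax": 0,"ay": 0,"az": 0,"gripper": 0.7}

```text
clock: 9.0
eef_pos: [570.1, 51.2, 63.1]
eef_rot: [-3.141, -0.002, 2.574]
wrist_force: [0.1, -0.1, 0.3]
finger_gap: 28.5
finger_force: 0.0
```

Emit:
jog_arm:
  commands:
    - {"dx": 0,"dy": 0,"dz": 0.25,"ax": 0,"ay": 0,"az": 0,"gripper": 0.7}
    - {"dx": 0,"dy": 0,"dz": 0.1,"ax": 0,"ay": 0,"az": 0,"gripper": 0.7}
    - {"dx": 0,"dy": 0,"dz": 0.1,"ax": 0,"ay": 0,"az": 0,"gripper": 0.7}
    - {"dx": 0,"dy": 0,"dz": 0.08,"ax": 0,"ay": 0,"az": 0,"gripper": 0.7}
    - {"dx": 0,"dy": 0,"dz": 0.05,"ax": 0,"ay": 0,"az": 0,"gripper": 0.7}
    - {"dx": 0,"dy": 0,"dz": 0,"ax": 0,"ay": 0,"az": 0,"gripper": 0.7}

```text
clock: 9.75
eef_pos: [570.5, 51.8, 41.5]
eef_rot: [3.141, -0.0, 2.574]
wrist_force: [-3.6, 2.5, 5.7]
finger_gap: 28.2
finger_force: 3.3
```

Emit:
jog_arm:
  commands:
    - {"dx": 0,"dy": 0,"dz": 0.04,"ax": 0,"ay": 0,"az": 0,"gripper": 0.7}
    - {"dx": 0,"dy": 0,"dz": 0,"ax": 0,"ay": 0,"az": 0,"gripper": 0.7}
    - {"dx": 0,"dy": 0,"dz": 0.03,"ax": 0,"ay": 0,"az": 0,"gripper": 0.7}
    - {"dx": 0,"dy": 0,"dz": 0,"ax": 0,"ay": 0,"az": 0,"gripper": 0.7}

```text
clock: 10.25
eef_pos: [570.8, 51.7, 40.6]
eef_rot: [3.141, 0.001, 2.575]
wrist_force: [-13.6, 2.0, 29.4]
finger_gap: 28.4
finger_force: 14.7
```

29 N at the expected height: this end is home. Now the other end.

Emit:
jog_arm:
  commands:
    - {"dx": 0,"dy": 0,"dz": -0.3,"ax": 0,"ay": 0,"az": 0,"gripper": 0.7}
    - {"dx": 0,"dy": 0,"dz": -0.5,"ax": 0,"ay": 0,"az": 0,"gripper": 0.7}
    - {"dx": -0.8,"dy": 0,"dz": 0,"ax": 0,"ay": 0,"az": 0,"gripper": 0.7}
    - {"dx": -0.8,"dy": 0,"dz": 0,"ax": 0,"ay": 0,"az": 0,"gripper": 0.7}
    - {"dx": -0.6,"dy": 0,"dz": 0,"ax": 0,"ay": 0,"az": 0,"gripper": 0.7}
    - {"dx": 0,"dy": 0,"dz": 0.3,"ax": 0,"ay": 0,"az": 0,"gripper": 0.7}
    - {"dx": 0,"dy": 0,"dz": 0,"ax": 0,"ay": 0,"az": 0,"gripper": 0.7}

```text
clock: 11.12
eef_pos: [643.4, 4.6, 56.6]
eef_rot: [-3.14, -0.003, 2.574]
wrist_force: [-0.1, -0.2, 0.6]
finger_gap: 28.1
finger_force: 0.0
```

```bash
python3 go.py case -44 0 40
```

```text
t 11.12 pos [643.4   4.6  56.6] yaw 147.5 turn [-0.008 -0.014  0.   ] | shift in final axes [-0.031  0.011  0.414] | in current [-0.032  0.011  0.414]
```

Emit:
jog_arm:
  commands:
    - {"dx": -0.01,"dy": 0,"dz": 0.1,"ax": 0,"ay": 0,"az": 0,"gripper": 0.7}
    - {"dx": 0,"dy": 0,"dz": 0.1,"ax": 0,"ay": 0,"az": 0,"gripper": 0.7}
    - {"dx": 0,"dy": 0,"dz": 0.1,"ax": 0,"ay": 0,"az": 0,"gripper": 0.7}
    - {"dx": 0,"dy": 0,"dz": 0.08,"ax": 0,"ay": 0,"az": 0,"gripper": 0.7}
    - {"dx": 0,"dy": 0,"dz": 0.04,"ax": 0,"ay": 0,"az": 0,"gripper": 0.7}
    - {"dx": 0,"dy": 0,"dz": 0,"ax": 0,"ay": 0,"az": 0,"gripper": 0.7}

```text
clock: 11.88
eef_pos: [645.4, 3.8, 41.9]
eef_rot: [3.141, 0.001, 2.574]
wrist_force: [-0.6, -0.1, 5.1]
finger_gap: 28.3
finger_force: 2.2
```

Emit:
jog_arm:
  commands:
    - {"dx": 0,"dy": 0,"dz": 0.03,"ax": 0,"ay": 0,"az": 0,"gripper": 0.7}
    - {"dx": 0,"dy": 0,"dz": 0,"ax": 0,"ay": 0,"az": 0,"gripper": 0.7}

```text
clock: 12.12
eef_pos: [645.4, 3.8, 40.8]
eef_rot: [3.141, 0.001, 2.574]
wrist_force: [-0.9, -0.4, 4.9]
finger_gap: 28.0
finger_force: 2.7
```

Emit:
jog_arm:
  commands:
    - {"dx": 0,"dy": 0,"dz": 0.03,"ax": 0,"ay": 0,"az": 0,"gripper": 0.7}
    - {"dx": 0,"dy": 0,"dz": 0,"ax": 0,"ay": 0,"az": 0,"gripper": 0.7}
    - {"dx": 0,"dy": 0,"dz": 0.03,"ax": 0,"ay": 0,"az": 0,"gripper": 0.7}
    - {"dx": 0,"dy": 0,"dz": 0,"ax": 0,"ay": 0,"az": 0,"gripper": 0.7}

```text
clock: 12.62
eef_pos: [645.6, 3.8, 40.2]
eef_rot: [3.141, 0.002, 2.574]
wrist_force: [-9.0, -0.0, 21.9]
finger_gap: 28.0
finger_force: 10.9
```

Home at this end too. Now the cover.

Emit:
jog_arm:
  commands:
    - {"dx": 0,"dy": 0,"dz": -0.3,"ax": 0,"ay": 0,"az": 0,"gripper": 0.7}
    - {"dx": 0,"dy": 0,"dz": -1,"ax": 0,"ay": 0,"az": 0,"gripper": 0}
    - {"dx": 0,"dy": 0,"dz": -1,"ax": 0,"ay": 0,"az": 0,"gripper": 0}
    - {"dx": 0,"dy": 0,"dz": 0,"ax": 0,"ay": 0,"az": 0,"gripper": 0}

```text
clock: 13.12
eef_pos: [646.4, 3.9, 133.3]
eef_rot: [3.139, 0.005, 2.574]
wrist_force: [-0.4, -0.5, 0.3]
finger_gap: 54.8
finger_force: 0.0
```

```bash
python3 go.py cover 0 0 130
```

```text
t 13.12 pos [646.4   3.9 133.3] yaw 147.5 turn [ 0.015  0.028 -0.35 ] | shift in final axes [6.731 2.456 0.084] | in current [6.868 2.04  0.056]
```

Emit:
jog_arm:
  commands:
    - {"dx": 0,"dy": 0,"dz": 0,"ax": 0,"ay": 0,"az": -0.35,"gripper": 0}
    - {"dx": 0.84,"dy": 0.307,"dz": 0,"ax": 0,"ay": 0,"az": 0,"gripper": 0}
    - {"dx": 0.84,"dy": 0.307,"dz": 0,"ax": 0,"ay": 0,"az": 0,"gripper": 0}
    - {"dx": 0.84,"dy": 0.307,"dz": 0,"ax": 0,"ay": 0,"az": 0,"gripper": 0}
    - {"dx": 0.84,"dy": 0.307,"dz": 0,"ax": 0,"ay": 0,"az": 0,"gripper": 0}
    - {"dx": 0.84,"dy": 0.307,"dz": 0,"ax": 0,"ay": 0,"az": 0,"gripper": 0}
    - {"dx": 0.84,"dy": 0.307,"dz": 0,"ax": 0,"ay": 0,"az": 0,"gripper": 0}
    - {"dx": 0.84,"dy": 0.307,"dz": 0,"ax": 0,"ay": 0,"az": 0,"gripper": 0}
    - {"dx": 0.84,"dy": 0.307,"dz": 0,"ax": 0,"ay": 0,"az": 0,"gripper": 0}
    - {"dx": 0,"dy": 0,"dz": 1,"ax": 0,"ay": 0,"az": 0,"gripper": 0}

```text
clock: 14.38
eef_pos: [457.5, 222.0, 90.8]
eef_rot: [3.138, 0.002, 2.638]
wrist_force: [0.4, -0.4, -0.4]
finger_gap: 94.0
finger_force: 0.0
```

Emit:
jog_arm:
  commands:
    - {"dx": 0,"dy": 0,"dz": 0.8,"ax": 0,"ay": 0,"az": 0,"gripper": 0}
    - {"dx": 0,"dy": 0,"dz": 0,"ax": 0,"ay": 0,"az": 0,"gripper": 0}
    - {"dx": 0,"dy": 0,"dz": 0,"ax": 0,"ay": 0,"az": 0,"gripper": 0}

```text
clock: 14.75
eef_pos: [458.0, 220.2, 58.7]
eef_rot: [3.141, 0.0, 2.635]
wrist_force: [-0.2, 0.9, 1.1]
finger_gap: 94.0
finger_force: 0.0
```

```bash
python3 go.py cover 0 0 9
```

```text
t 14.75 pos [458.  220.2  58.7] yaw 151.0 turn [ 0.003  0.002 -0.001] | shift in final axes [-0.011  0.009  1.241] | in current [-0.011  0.008  1.241]
```

Emit:
jog_arm:
  commands:
    - {"dx": -0.01,"dy": 0,"dz": 0.8,"ax": 0,"ay": 0,"az": 0,"gripper": 0}
    - {"dx": 0,"dy": 0,"dz": 0.4,"ax": 0,"ay": 0,"az": 0,"gripper": 0}
    - {"dx": 0,"dy": 0,"dz": 0.035,"ax": 0,"ay": 0,"az": 0,"gripper": 0}
    - {"dx": 0,"dy": 0,"dz": 0,"ax": 0,"ay": 0,"az": 0,"gripper": 0}
    - {"dx": 0,"dy": 0,"dz": 0,"ax": 0,"ay": 0,"az": 0,"gripper": 1}
    - {"dx": 0,"dy": 0,"dz": 0,"ax": 0,"ay": 0,"az": 0,"gripper": 1}
    - {"dx": 0,"dy": 0,"dz": 0,"ax": 0,"ay": 0,"az": 0,"gripper": 1}
    - {"dx": 0,"dy": 0,"dz": 0,"ax": 0,"ay": 0,"az": 0,"gripper": 1}
    - {"dx": 0,"dy": 0,"dz": 0,"ax": 0,"ay": 0,"az": 0,"gripper": 1}
  squeeze: 30

```text
clock: 15.88
eef_pos: [458.1, 220.0, 8.5]
eef_rot: [3.141, 0.0, 2.635]
wrist_force: [-0.5, 0.4, 1.7]
finger_gap: 59.3
finger_force: 30.0
```

Emit:
jog_arm:
  commands:
    - {"dx": 0,"dy": 0,"dz": -0.4,"ax": 0,"ay": 0,"az": 0,"gripper": 1}
    - {"dx": 0,"dy": 0,"dz": -0.9,"ax": 0,"ay": 0,"az": 0,"gripper": 1}
    - {"dx": 0,"dy": 0,"dz": -1,"ax": 0,"ay": 0,"az": 0,"gripper": 1}
    - {"dx": 0,"dy": 0,"dz": -0.7,"ax": 0,"ay": 0,"az": 0,"gripper": 1}
    - {"dx": 0,"dy": 0,"dz": 0,"ax": 0,"ay": 0,"az": 0.35,"gripper": 1}
    - {"dx": 0,"dy": 0,"dz": 0,"ax": 0,"ay": 0,"az": 0,"gripper": 1}

```text
clock: 16.62
eef_pos: [458.0, 219.9, 129.3]
eef_rot: [3.141, 0.0, 2.575]
wrist_force: [-0.0, 0.3, -2.3]
finger_gap: 59.2
finger_force: 30.0
```

```bash
python3 go.py case 0 0 75
python3 - <<'E'
from cell import cams
import cv2,numpy as np
o=[]
for n,s in (("top",(244,182)),("scene",(328,170))):
    im=cams.camera(n)["image"][s[1]-50:s[1]+50,s[0]-40:s[0]+40] if n=="top" else cams.camera(n)["image"][s[1]-100:s[1]+50,s[0]-60:s[0]+60]
    o.append(cv2.resize(im,(400,500),interpolation=cv2.INTER_CUBIC))
cv2.imwrite("pics/a3.png",np.hstack(o)[:,:,::-1])
E
```

```text
t 16.62 pos [458.  219.9 129.3] yaw 147.5 turn [0.004 0.003 0.001] | shift in final axes [-5.734 -2.038  1.358] | in current [-5.733 -2.04   1.36 ]
```

View pics/a3.png

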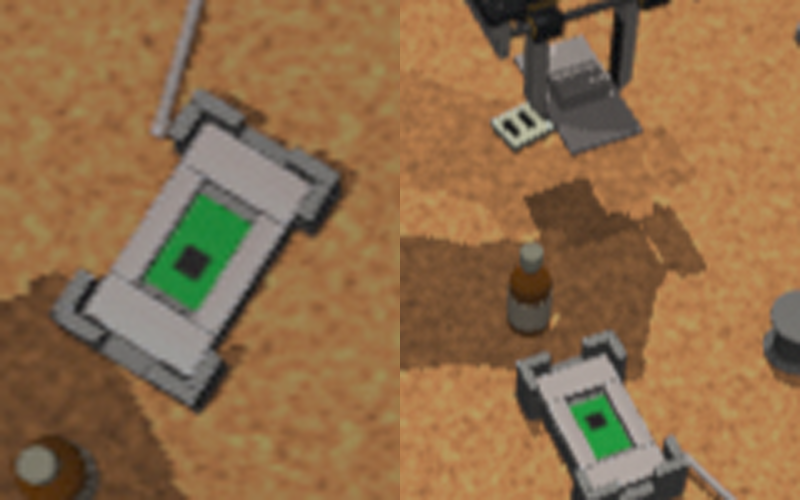

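The frame sits flat and square in the guides, centred near (190,260) in the top crop. The cover is held level, fins up. Carrying it over.

Emit:
jog_arm:
  commands:
    - {"dx": -0.819,"dy": -0.291,"dz": 0,"ax": 0,"ay": 0,"az": 0,"gripper": 1}
    - {"dx": -0.819,"dy": -0.291,"dz": 0,"ax": 0,"ay": 0,"az": 0,"gripper": 1}
    - {"dx": -0.819,"dy": -0.291,"dz": 0,"ax": 0,"ay": 0,"az": 0,"gripper": 1}
    - {"dx": -0.819,"dy": -0.291,"dz": 0,"ax": 0,"ay": 0,"az": 0,"gripper": 1}
    - {"dx": -0.819,"dy": -0.291,"dz": 0,"ax": 0,"ay": 0,"az": 0,"gripper": 1}
    - {"dx": -0.819,"dy": -0.291,"dz": 0,"ax": 0,"ay": 0,"az": 0,"gripper": 1}
    - {"dx": -0.819,"dy": -0.291,"dz": 0,"ax": 0,"ay": 0,"az": 0,"gripper": 1}
    - {"dx": 0,"dy": 0,"dz": 0.9,"ax": 0,"ay": 0,"az": 0,"gripper": 1}
    - {"dx": 0,"dy": 0,"dz": 0.6,"ax": 0,"ay": 0,"az": 0,"gripper": 1}
    - {"dx": 0,"dy": 0,"dz": 0,"ax": 0,"ay": 0,"az": 0,"gripper": 1}

```text
clock: 17.98
eef_pos: [606.5, 27.9, 66.6]
eef_rot: [-3.139, -0.004, 2.575]
wrist_force: [-1.0, 0.1, -1.5]
finger_gap: 59.4
finger_force: 30.0
```

```bash
python3 go.py case 0 0 41
```

```text
t 17.98 pos [606.5  27.9  66.6] yaw 147.5 turn [-0.013 -0.021  0.004] | shift in final axes [-0.025  0.014  0.639] | in current [-0.027  0.016  0.639]
```

Emit:
jog_arm:
  commands:
    - {"dx": -0.01,"dy": 0.005,"dz": 0.2,"ax": 0,"ay": 0,"az": 0,"gripper": 1}
    - {"dx": 0,"dy": 0,"dz": 0.15,"ax": 0,"ay": 0,"az": 0,"gripper": 1}
    - {"dx": 0,"dy": 0,"dz": 0.15,"ax": 0,"ay": 0,"az": 0,"gripper": 1}
    - {"dx": 0,"dy": 0,"dz": 0.08,"ax": 0,"ay": 0,"az": 0,"gripper": 1}
    - {"dx": 0,"dy": 0,"dz": 0.02,"ax": 0,"ay": 0,"az": 0,"gripper": 1}
    - {"dx": 0,"dy": 0,"dz": 0,"ax": 0,"ay": 0,"az": 0,"gripper": 1}

```text
clock: 18.73
eef_pos: [608.1, 27.9, 44.6]
eef_rot: [3.141, 0.0, 2.574]
wrist_force: [-0.5, -0.2, -1.6]
finger_gap: 59.2
finger_force: 30.0
```

```bash
python3 go.py case 0 0 40
```

```text
t 18.73 pos [608.1  27.9  44.6] yaw 147.5 turn [ 0.001  0.001 -0.   ] | shift in final axes [ 0.011 -0.008  0.114] | in current [ 0.011 -0.008  0.114]
```

No contact, and it is inside the guides. Lowering onto the frame, releasing, then moving to press the first end.

Emit:
jog_arm:
  commands:
    - {"dx": 0,"dy": 0,"dz": 0.06,"ax": 0,"ay": 0,"az": 0,"gripper": 1}
    - {"dx": 0,"dy": 0,"dz": 0.03,"ax": 0,"ay": 0,"az": 0,"gripper": 1}
    - {"dx": 0,"dy": 0,"dz": 0,"ax": 0,"ay": 0,"az": 0,"gripper": 1}
    - {"dx": 0,"dy": 0,"dz": 0,"ax": 0,"ay": 0,"az": 0,"gripper": 0.2}
    - {"dx": 0,"dy": 0,"dz": 0,"ax": 0,"ay": 0,"az": 0,"gripper": 0.2}
    - {"dx": 0,"dy": 0,"dz": 0,"ax": 0,"ay": 0,"az": 0,"gripper": 0.2}
    - {"dx": 0,"dy": 0,"dz": -0.7,"ax": 0,"ay": 0,"az": 0,"gripper": 0.2}
    - {"dx": 0,"dy": 0,"dz": -0.4,"ax": 0,"ay": 0,"az": 0,"gripper": 0.2}
    - {"dx": 1,"dy": 0,"dz": 0,"ax": 0,"ay": 0,"az": 0,"gripper": 0.7}
    - {"dx": 0.1,"dy": 0,"dz": 0,"ax": 0,"ay": 0,"az": 0,"gripper": 0.7}

```text
clock: 19.98
eef_pos: [569.8, 52.5, 85.1]
eef_rot: [-3.142, -0.0, 2.575]
wrist_force: [0.8, -0.7, 0.4]
finger_gap: 58.3
finger_force: 0.0
```

Emit:
jog_arm:
  commands:
    - {"dx": 0,"dy": 0,"dz": 0,"ax": 0,"ay": 0,"az": 0,"gripper": 0.7}
    - {"dx": 0,"dy": 0,"dz": 0.2,"ax": 0,"ay": 0,"az": 0,"gripper": 0.7}
    - {"dx": 0,"dy": 0,"dz": 0,"ax": 0,"ay": 0,"az": 0,"gripper": 0.7}
    - {"dx": 0,"dy": 0,"dz": 0,"ax": 0,"ay": 0,"az": 0,"gripper": 0.7}

```text
clock: 20.48
eef_pos: [571.1, 51.4, 76.6]
eef_rot: [-3.141, -0.0, 2.574]
wrist_force: [0.0, 0.2, 0.6]
finger_gap: 28.4
finger_force: 0.0
```

```bash
python3 go.py case 44 0 46
python3 - <<'E'
from cell import cams
import cv2,numpy as np
o=[]
for n,s in (("top",(244,182)),("scene",(328,190))):
    im=cams.camera(n)["image"][s[1]-50:s[1]+50,s[0]-40:s[0]+40]
    o.append(cv2.resize(im,(400,500),interpolation=cv2.INTER_CUBIC))
cv2.imwrite("pics/a4.png",np.hstack(o)[:,:,::-1])
E
```

```text
t 20.48 pos [571.1  51.4  76.6] yaw 147.5 turn [-0.001 -0.002 -0.002] | shift in final axes [ 0.014 -0.005  0.764] | in current [ 0.014 -0.004  0.764]
```

View pics/a4.png

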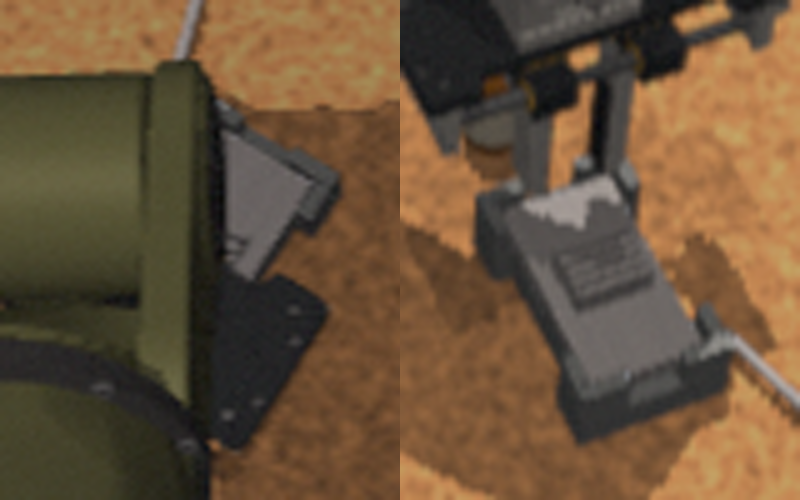

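The cover lies within the guides, fins up. Pressing this end; home should read TCP z of about 46.

Emit:
jog_arm:
  commands:
    - {"dx": 0,"dy": 0,"dz": 0.4,"ax": 0,"ay": 0,"az": 0,"gripper": 0.7}
    - {"dx": 0,"dy": 0,"dz": 0.2,"ax": 0,"ay": 0,"az": 0,"gripper": 0.7}
    - {"dx": 0,"dy": 0,"dz": 0.1,"ax": 0,"ay": 0,"az": 0,"gripper": 0.7}
    - {"dx": 0,"dy": 0,"dz": 0.05,"ax": 0,"ay": 0,"az": 0,"gripper": 0.7}
    - {"dx": 0,"dy": 0,"dz": 0.03,"ax": 0,"ay": 0,"az": 0,"gripper": 0.7}
    - {"dx": 0,"dy": 0,"dz": 0.02,"ax": 0,"ay": 0,"az": 0,"gripper": 0.7}
    - {"dx": 0,"dy": 0,"dz": 0,"ax": 0,"ay": 0,"az": 0,"gripper": 0.7}

```text
clock: 21.45
eef_pos: [571.0, 51.6, 46.2]
eef_rot: [3.141, 0.0, 2.574]
wrist_force: [-8.1, -0.1, 14.8]
finger_gap: 28.6
finger_force: 7.3
```

Emit:
jog_arm:
  commands:
    - {"dx": 0,"dy": 0,"dz": 0.04,"ax": 0,"ay": 0,"az": 0,"gripper": 0.7}
    - {"dx": 0,"dy": 0,"dz": 0,"ax": 0,"ay": 0,"az": 0,"gripper": 0.7}

```text
clock: 21.7
eef_pos: [571.1, 51.6, 46.0]
eef_rot: [3.141, 0.001, 2.574]
wrist_force: [-16.4, -1.4, 31.7]
finger_gap: 28.2
finger_force: 15.8
```

Emit:
jog_arm:
  commands:
    - {"dx": 0,"dy": 0,"dz": -0.3,"ax": 0,"ay": 0,"az": 0,"gripper": 0.7}
    - {"dx": 0,"dy": 0,"dz": -0.6,"ax": 0,"ay": 0,"az": 0,"gripper": 0.7}
    - {"dx": -0.8,"dy": 0,"dz": 0,"ax": 0,"ay": 0,"az": 0,"gripper": 0.7}
    - {"dx": -0.8,"dy": 0,"dz": 0,"ax": 0,"ay": 0,"az": 0,"gripper": 0.7}
    - {"dx": -0.6,"dy": 0,"dz": 0,"ax": 0,"ay": 0,"az": 0,"gripper": 0.7}
    - {"dx": -0.015,"dy": 0,"dz": 0.3,"ax": 0,"ay": 0,"az": 0,"gripper": 0.7}
    - {"dx": 0,"dy": 0,"dz": 0,"ax": 0,"ay": 0,"az": 0,"gripper": 0.7}

```text
clock: 22.58
eef_pos: [644.4, 4.4, 65.7]
eef_rot: [-3.14, -0.002, 2.574]
wrist_force: [-0.6, 0.5, -0.4]
finger_gap: 28.2
finger_force: 0.0
```

```bash
python3 go.py case -44 0 46
```

```text
t 22.57 pos [644.4   4.4  65.7] yaw 147.5 turn [-0.007 -0.014  0.   ] | shift in final axes [-0.008  0.     0.493] | in current [-0.01   0.001  0.492]
```

Emit:
jog_arm:
  commands:
    - {"dx": 0,"dy": 0,"dz": 0.25,"ax": 0,"ay": 0,"az": 0,"gripper": 0.7}
    - {"dx": 0,"dy": 0,"dz": 0.12,"ax": 0,"ay": 0,"az": 0,"gripper": 0.7}
    - {"dx": 0,"dy": 0,"dz": 0.08,"ax": 0,"ay": 0,"az": 0,"gripper": 0.7}
    - {"dx": 0,"dy": 0,"dz": 0.05,"ax": 0,"ay": 0,"az": 0,"gripper": 0.7}
    - {"dx": 0,"dy": 0,"dz": 0.02,"ax": 0,"ay": 0,"az": 0,"gripper": 0.7}
    - {"dx": 0,"dy": 0,"dz": 0.02,"ax": 0,"ay": 0,"az": 0,"gripper": 0.7}
    - {"dx": 0,"dy": 0,"dz": 0,"ax": 0,"ay": 0,"az": 0,"gripper": 0.7}

```text
clock: 23.45
eef_pos: [645.8, 4.0, 46.3]
eef_rot: [3.141, 0.0, 2.574]
wrist_force: [-3.8, 0.7, 3.7]
finger_gap: 27.9
finger_force: 2.6
```

Emit:
jog_arm:
  commands:
    - {"dx": 0,"dy": 0,"dz": 0.03,"ax": 0,"ay": 0,"az": 0,"gripper": 0.7}
    - {"dx": 0,"dy": 0,"dz": 0.02,"ax": 0,"ay": 0,"az": 0,"gripper": 0.7}
    - {"dx": 0,"dy": 0,"dz": 0,"ax": 0,"ay": 0,"az": 0,"gripper": 0.7}

```text
clock: 23.82
eef_pos: [645.9, 3.9, 46.1]
eef_rot: [3.141, 0.001, 2.574]
wrist_force: [-11.6, -0.2, 23.3]
finger_gap: 27.9
finger_force: 11.1
```

Both ends read 46.0–46.1, which is fully home. Backing off clear of the view for a last check.

Emit:
jog_arm:
  commands:
    - {"dx": 0,"dy": 0,"dz": -0.3,"ax": 0,"ay": 0,"az": 0,"gripper": 0.7}
    - {"dx": 0,"dy": 0,"dz": -1,"ax": 0,"ay": 0,"az": 0,"gripper": 0.7}
    - {"dx": 0,"dy": 0,"dz": -1,"ax": 0,"ay": 0,"az": 0,"gripper": 0.7}
    - {"dx": 0,"dy": -1,"dz": 0,"ax": 0,"ay": 0,"az": 0,"gripper": 0.7}
    - {"dx": 0,"dy": -1,"dz": 0,"ax": 0,"ay": 0,"az": 0,"gripper": 0.7}
    - {"dx": 0,"dy": -1,"dz": 0,"ax": 0,"ay": 0,"az": 0,"gripper": 0.7}
    - {"dx": 0,"dy": -1,"dz": 0,"ax": 0,"ay": 0,"az": 0,"gripper": 0.7}
    - {"dx": 0,"dy": -1,"dz": 0,"ax": 0,"ay": 0,"az": 0,"gripper": 0.7}
    - {"dx": 0,"dy": -1,"dz": 0,"ax": 0,"ay": 0,"az": 0,"gripper": 0.7}
    - {"dx": 0,"dy": 0,"dz": 0,"ax": 0,"ay": 0,"az": 0,"gripper": 0.7}

```text
clock: 25.08
eef_pos: [515.8, -200.2, 136.1]
eef_rot: [-3.142, 0.001, 2.571]
wrist_force: [0.7, 0.2, 0.5]
finger_gap: 28.3
finger_force: 0.0
```

Run:
```python
from cell import cams
import cv2,numpy as np
o=[]
for n,s in (("top",(244,182)),("scene",(328,190))):
    im=cams.camera(n)["image"][s[1]-50:s[1]+50,s[0]-40:s[0]+40]
    o.append(cv2.resize(im,(400,500),interpolation=cv2.INTER_CUBIC))
cv2.imwrite("pics/a5.png",np.hstack(o)[:,:,::-1])
```

```text
(no output)
```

View pics/a5.png

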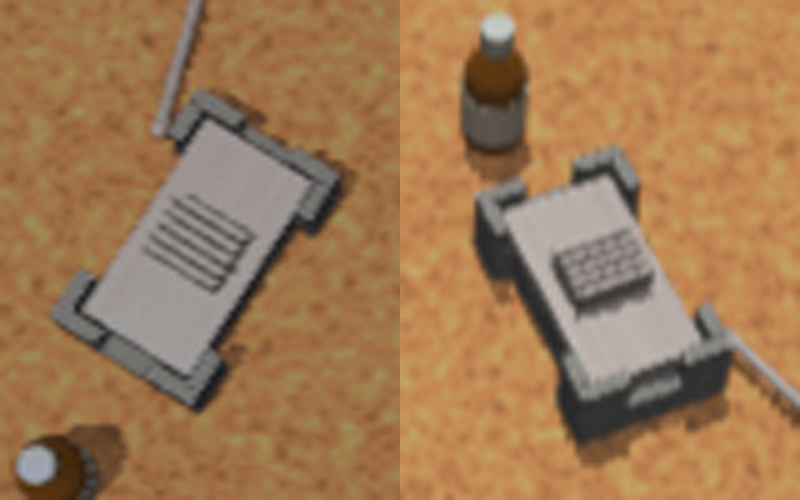

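The cover is seated flat and square between all four guides, fins up. The bottle and screwdriver haven't moved, so I'm handing in.

```bash
python3 -c "
from cell import job
print(job.sign_off())"
```

```text
the job is handed in; nothing more can be done
None
```

The frame and finned cover are pressed home between the case's guides (both ends read level, within about 0.1 mm), the arm is clear, and the job was handed in at about 25 s; no verdict was returned.

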